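# Load the press rack in job order

## Task

The blue damper cylinders lie in the grey delivery rack in the order of the job list, starting at its yellow end plate. Move all four into the green press rack in that same order, counted from the yellow end plate there: the one next to yellow goes next to yellow, and so on down the row. Set each one down gently, without dropping it, squarely in its saddles, centred, with its coloured cap pointing away from the robot as it does now.

Things in the scene. Friction and masses are not known exactly. Their poses are not given: they have to be found in the camera images.
- cyl_red_mid (a point): The red-capped cylinder: a blue tube, 32 mm diameter, 84 mm long, with a red cap (28 x 22 mm) on one end and a thin steel rod end (22 mm) on the other; about 0.24 kg. Point: middle of the tube, on its axis; x points along it to the cap. It starts lying in the delivery rack, axis 47.6 mm above the bench, cap away from the robot. Grip it from above across its middle, between its saddles (50 mm clear).
- cyl_green_mid (a point): The green-capped cylinder: a blue tube, 32 mm diameter, 84 mm long, with a green cap (28 x 22 mm) on one end and a thin steel rod end (22 mm) on the other; about 0.24 kg. Point: middle of the tube, on its axis; x points along it to the cap. It starts lying in the delivery rack, axis 47.6 mm above the bench, cap away from the robot. Grip it from above across its middle, between its saddles (50 mm clear).
- cyl_white_mid (a point): The white-capped cylinder: a blue tube, 32 mm diameter, 84 mm long, with a white cap (28 x 22 mm) on one end and a thin steel rod end (22 mm) on the other; about 0.24 kg. Point: middle of the tube, on its axis; x points along it to the cap. It starts lying in the delivery rack, axis 47.6 mm above the bench, cap away from the robot. Grip it from above across its middle, between its saddles (50 mm clear).
- cyl_black_mid (a point): The black-capped cylinder: a blue tube, 32 mm diameter, 84 mm long, with a black cap (28 x 22 mm) on one end and a thin steel rod end (22 mm) on the other; about 0.24 kg. Point: middle of the tube, on its axis; x points along it to the cap. It starts lying in the delivery rack, axis 47.6 mm above the bench, cap away from the robot. Grip it from above across its middle, between its saddles (50 mm clear).
- delivery_rack: The grey rack, fixed, that holds the four cylinders at the start, side by side along its y axis at x = 60, y = +99, +33, -33, -99 mm, each in a pair of grey V saddles like those of the press rack. Origin: middle of its front edge (nearer the robot), bench height; x points away from the robot, y along the row towards its own yellow end plate (at y = +157 mm).
- saddle_red: The pair of grey V saddles, fixed in the delivery rack, in which the red-capped cylinder lies at the start: it marks the place that this cylinder comes from (the fourth, black-capped one comes from the pair that is not listed). Origin: middle of the pair's foot, 10 mm above the bench; axes as the delivery rack's.
- saddle_green: The pair of grey V saddles, fixed in the delivery rack, in which the green-capped cylinder lies at the start: it marks the place that this cylinder comes from (the fourth, black-capped one comes from the pair that is not listed). Origin: middle of the pair's foot, 10 mm above the bench; axes as the delivery rack's.
- saddle_white: The pair of grey V saddles, fixed in the delivery rack, in which the white-capped cylinder lies at the start: it marks the place that this cylinder comes from (the fourth, black-capped one comes from the pair that is not listed). Origin: middle of the pair's foot, 10 mm above the bench; axes as the delivery rack's.
- press_rack: The empty green rack, fixed. Base 120 (x) x 302 (y) x 10 mm. Origin: middle of its front edge (nearer the robot), bench height; x points away from the robot, y along the row. Four places, each a pair of white 90 degree V saddles 45 mm high, 50 mm clear between, at x = 60, y = +99, +33, -33, -99 mm. A seated cylinder lies along x, its axis 47.6 mm above the bench, its middle over the place.
- yellow_stop: The yellow end plate of the press rack, 100 x 12 x 56 mm, fixed at one end of its row, at x = 60 and either y = +157 or y = -157 mm of the rack (a green one is at the other end): it shows from which end the row is counted. Origin: middle of its underside, at bench height. The places are 58, 124, 190 and 256 mm from it.
Things that resemble listed ones, but are neither listed nor needed, are in the scene too. Leave any turquoise look-alike of the part that bears cyl_black_mid alone. Several things have the shape of the yellow_stop; the one meant has the colours described above.

How it is judged (in metres and radians):
At the end, for the whole second after the job is handed in: All four lie at rest in the press rack, in the delivery order counted from each yellow plate; each within 10 mm of its place along the row, 15 mm along the tube, 5 mm in height, 0.12 rad of square, cap away from the robot (x of cyl_red_mid in the frame of press_rack between 0.045 and 0.075 m and z of cyl_red_mid in the frame of press_rack between 0.04263 and 0.05263 m and angle between the x axis of each of cyl_red_mid, cyl_green_mid, cyl_white_mid, cyl_black_mid and the x axis of press_rack, either way round below 0.12 rad and x of press_rack in the frame of cyl_red_mid below -0.02 m and linear speed of each of cyl_red, cyl_green, cyl_white, cyl_black below 0.02 m/s and x of cyl_green_mid in the frame of press_rack between 0.045 and 0.075 m and z of cyl_green_mid in the frame of press_rack between 0.04263 and 0.05263 m and x of press_rack in the frame of cyl_green_mid below -0.02 m and x of cyl_white_mid in the frame of press_rack between 0.045 and 0.075 m and z of cyl_white_mid in the frame of press_rack between 0.04263 and 0.05263 m and x of press_rack in the frame of cyl_white_mid below -0.02 m and x of cyl_black_mid in the frame of press_rack between 0.045 and 0.075 m and z of cyl_black_mid in the frame of press_rack between 0.04263 and 0.05263 m and x of press_rack in the frame of cyl_black_mid below -0.02 m and ((y of saddle_red in the frame of delivery_rack between 0.089 and 0.109 m and horizontal distance between cyl_red_mid and yellow_stop between 0.046 and 0.07 m) or (y of saddle_red in the frame of delivery_rack between 0.023 and 0.043 m and horizontal distance between cyl_red_mid and yellow_stop between 0.112 and 0.136 m) or (y of saddle_red in the frame of delivery_rack between -0.043 and -0.023 m and horizontal distance between cyl_red_mid and yellow_stop between 0.178 and 0.202 m) or (y of saddle_red in the frame of delivery_rack between -0.109 and -0.089 m and horizontal distance between cyl_red_mid and yellow_stop between 0.244 and 0.268 m)) and ((y of saddle_green in the frame of delivery_rack between 0.089 and 0.109 m and horizontal distance between cyl_green_mid and yellow_stop between 0.046 and 0.07 m) or (y of saddle_green in the frame of delivery_rack between 0.023 and 0.043 m and horizontal distance between cyl_green_mid and yellow_stop between 0.112 and 0.136 m) or (y of saddle_green in the frame of delivery_rack between -0.043 and -0.023 m and horizontal distance between cyl_green_mid and yellow_stop between 0.178 and 0.202 m) or (y of saddle_green in the frame of delivery_rack between -0.109 and -0.089 m and horizontal distance between cyl_green_mid and yellow_stop between 0.244 and 0.268 m)) and ((y of saddle_white in the frame of delivery_rack between 0.089 and 0.109 m and horizontal distance between cyl_white_mid and yellow_stop between 0.046 and 0.07 m) or (y of saddle_white in the frame of delivery_rack between 0.023 and 0.043 m and horizontal distance between cyl_white_mid and yellow_stop between 0.112 and 0.136 m) or (y of saddle_white in the frame of delivery_rack between -0.043 and -0.023 m and horizontal distance between cyl_white_mid and yellow_stop between 0.178 and 0.202 m) or (y of saddle_white in the frame of delivery_rack between -0.109 and -0.089 m and horizontal distance between cyl_white_mid and yellow_stop between 0.244 and 0.268 m)) and (horizontal distance between cyl_black_mid and yellow_stop between 0.046 and 0.07 m or horizontal distance between cyl_black_mid and yellow_stop between 0.112 and 0.136 m or horizontal distance between cyl_black_mid and yellow_stop between 0.178 and 0.202 m or horizontal distance between cyl_black_mid and yellow_stop between 0.244 and 0.268 m)); the robot touches nothing.
It fails at once if a cylinder is dropped: within 15 mm of seated height it moves faster than 0.6 m/s (a fall of about 20 mm) ((height (world z) of cyl_red_mid below 0.0626 m and linear speed of cyl_red above 0.6 m/s) or (height (world z) of cyl_green_mid below 0.0626 m and linear speed of cyl_green above 0.6 m/s) or (height (world z) of cyl_white_mid below 0.0626 m and linear speed of cyl_white above 0.6 m/s) or (height (world z) of cyl_black_mid below 0.0626 m and linear speed of cyl_black above 0.6 m/s)).
It also fails if it takes over 120 s, if anything falls off the work surface, if the arm or the gripper's body presses on something with over 40 N, if the wrist force passes 120 N, or if a joint passes its speed limit or range.

## Robot

A 7-joint arm with a two-finger parallel gripper is mounted at the origin on the work surface. World frame = base frame: x ahead of the robot, y to its left, z up, the work surface at z = 0. Lengths are in mm, angles in degrees, forces in N, time in s.
With the tool pointing down it reaches from about 425 to 875 mm from the base axis. Payload 9.9 kg.
Tool frame: the origin (TCP) lies at the very end of the fingers, on their centre line; the grasp point (between the pads) lies 19 mm behind it; z points along the fingers, y is the direction in which the jaws open and shut (so a half turn about z gives the same grasp; the last joint's range is limited). The gripper opens to 85 mm and grips with 20 to 120 N. Pads are 22 mm wide; open, the fingers measure 114 mm over their backs; the gripper's body (76 mm by 85 mm) begins 54 mm behind the grasp point. The pads swing forward as they close: fully open they stand 13 mm farther back than shut.
Start: joints at [-74.473, 32.985, 1.427, 82.34, -0.859, 64.687, -3.237], TCP at [234.49, 632.964, 231.289] pointing down, gripper open.
Joint ranges: [-157.87, 157.87], [-19.46, 123.44], [-87.15, 90], [11.01, 140.99], [-62.26, 242.26], [9.8, 113.94], [-161.44, 161.44]. Speed limits (degrees/s): [127.2, 127.2, 172.46, 172.46, 180, 180, 180].

## Interface

Orientations are given as a 3x3 rotation matrix whose columns are the frame's x, y, z axes.
In Python, from workcell import read_state, snapshot, job_done gives the robot as it stands. The module is installed in compiled form; this text tells all that it offers.
- The arm moves only by the tool carry_out, never from a script. Its argument "steps" is one flat list of numbers, 5 for each row, row after row: the opening, from 0 (shut) to 1 (fully open), then the shift along the tool's x, y, z in m, then the turn about the tool's z in rad. A call has 1 to 20 rows; each row is the pose to reach, as a shift and turn from the pose commanded when the call began, along the tool's axes at that moment; what a row does not reach only later rows make up. A row lasts 1/8 s, in which the tool goes at most 62.5 mm and 10.7 degrees, less where a joint would pass 70% of its speed; a pose out of reach is approached as far as the arm can. A call with a gripper value outside its range is refused whole. The fingers move at their own pace and stop on an object; "force" is the grip in N (left out, the last holds). Time passes only in rows, so rows that repeat a pose let the fingers close. It gives the time, the measured TCP pose, the force and the opening at its end, in the units of the state.
- read_state(): the state, without advancing time (a new reading comes with each control period).
- snapshot(name): name is "scene" or "top" or "wrist"; returns a dict with "image" (400x640x3 uint8, red, green, blue), "fovy" (degrees; the focal length in pixels is half the picture's height over the tangent of half this angle, whatever the lens; pixels are square), "cx", "cy" (the principal point, pixels), "view" (4x4, takes a point from world to camera coordinates). Camera axes: x right, y down, z forward; pixel columns grow to the right and rows downward; lengths in mm; the calibration is good to about 2 mm. The wrist camera is an equidistant fisheye: a pixel r from the principal point sees the ray r / f radians off the axis. A picture is of the moment at which its call begins. There is no depth.
- job_done(): hands the job in, once; it reports no verdict.
The state is a dict: "time": time; "q": joint angles; "qvel": joint speeds; "joint_torque": joint torques, N m; "tool_pos": TCP position; "eef_rot": TCP orientation; "force": force on the tool from outside, world axes, zero at the start; "wrist_torque": the same for the moment, N m; "width": finger opening in mm.
Only numpy, scipy, OpenCV 4.12 (cv2) and the standard library are available. Lean on these libraries where they do the work, as an engineer would, in place of code of your own. Each camera call takes 0.05 s, during which the arm holds its last target. There are 200 camera calls.

## Working session

There is one attempt and no reset: what is moved stays moved. The work goes in short steps, Python scripts to look and compute and a tool call to move; the robot and the scene stay as the last step left them, time stands still between calls to the robot, and variables do not carry over. Pictures are saved under pics/ and viewed, about 12 in all and at most 16, crops included, and the job is handed in when it is done.

Besides the shell and the picture viewer there is one more tool, called after ">>>" as a command line: name --argument value ..., lists and objects as JSON in quotes. carry_out: Moves the arm, as the interface text tells. Its arguments: {"type":"object","properties":{"steps":{"type":"array","items":{"type":"number"}},"force":{"type":"number"}},"required":["steps"]}

```bash
mkdir -p pics
cat > h.py <<'E'
import numpy as np, cv2
from workcell import read_state, snapshot
def ray(s,u,v,fish=False):
    f=200/np.tan(np.radians(s["fovy"])/2); x=(u-s["cx"])/f; y=(v-s["cy"])/f
    if fish:
        r=np.hypot(x,y); k=np.sinc(r/np.pi); d=np.array([x*k,y*k,np.cos(r)])
    else: d=np.array([x,y,1.])
    V=np.array(s["view"]); R=V[:3,:3]; return -R.T@V[:3,3], R.T@d
def onplane(s,u,v,z,fish=False):
    o,d=ray(s,u,v,fish); return o+d*(z-o[2])/d[2]
def proj(s,p,fish=False):
    V=np.array(s["view"]); c=V[:3,:3]@np.array(p,float)+V[:3,3]; f=200/np.tan(np.radians(s["fovy"])/2)
    a=c[:2]/c[2]
    if fish:
        h=np.hypot(c[0],c[1]); a=c[:2]/h*np.arctan2(h,c[2])
    return a*f+[s["cx"],s["cy"]]
def save(s,n): cv2.imwrite("pics/"+n+".png",cv2.cvtColor(s["image"],cv2.COLOR_RGB2BGR))
E
python3 - <<'E'
from h import *
np.set_printoptions(precision=3,suppress=True)
st=read_state(); print({k:np.array(v) for k,v in st.items()})
for n in("top","scene","wrist"):
    s=snapshot(n); save(s,n+"0"); print(n,s["fovy"],s["cx"],s["cy"],np.array(s["view"]))
E
```

```text
{'time': array(0.), 'q': array([-74.472,  33.031,   1.421,  82.387,  -0.86 ,  64.687,  -3.236]), 'qvel': array([ 0.008,  0.016,  0.023, -0.037, -0.111,  0.054,  0.053]), 'joint_torque': array([  0.001, -76.574,   2.251, -28.596,   0.015,   0.013,   0.   ]), 'tool_pos': array([234.314, 632.534, 230.458]), 'eef_rot': array([[-0.938,  0.347, -0.001],
       [ 0.347,  0.938, -0.002],
       [-0.   , -0.002, -1.   ]]), 'force': array([-0.071, -0.669, -0.151]), 'wrist_torque': array([ 0.015,  0.008, -0.081]), 'width': array(85.51)}
top 48.463396510996056 316.6825385826313 195.66535967321218 [[   0.015   -1.       0.013  -43.066]
 [  -0.987   -0.017   -0.162  483.647]
 [   0.162   -0.01    -0.987 1123.537]
 [   0.       0.       0.       1.   ]]
scene 42.401772690122 326.35191711604944 195.76922216500034 [[  -0.366    0.93     0.017  194.023]
 [   0.604    0.251   -0.756 -211.879]
 [  -0.708   -0.267   -0.654 1599.703]
 [   0.       0.       0.       1.   ]]
wrist 65.70646984690485 323.1920483818091 202.1779953129733 [[   0.347    0.938   -0.002 -675.701]
 [   0.893   -0.33     0.306  -40.545]
 [   0.286   -0.108   -0.952  380.074]
 [   0.       0.       0.       1.   ]]
```

View pics/top0.png

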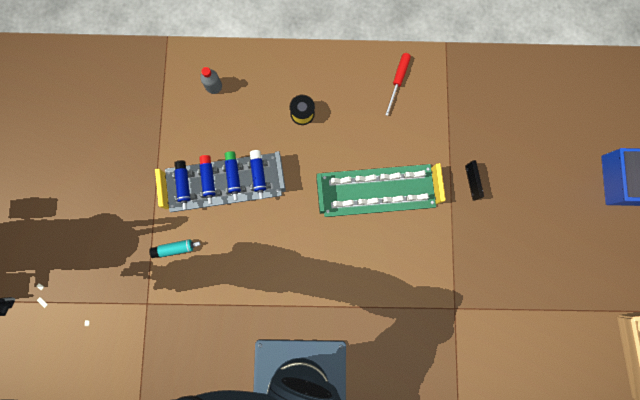

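View pics/scene0.png

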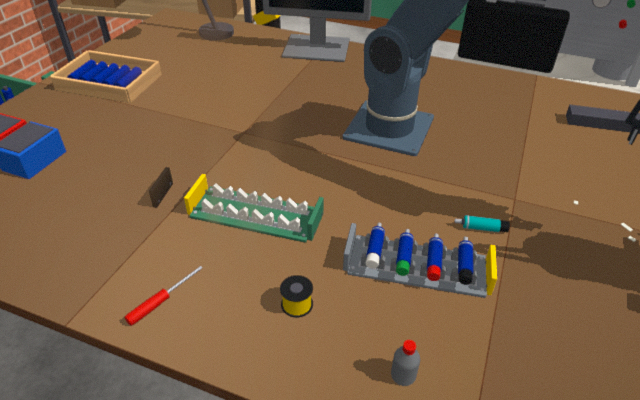

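The top picture shows the delivery rack's yellow plate at left (160,187), then black (181,165), red (206,160), green (231,157) and white (256,155). The press rack is at (380,190) with its yellow plate at its right end (438,183). So black goes furthest right, then red, green and white to its left. The turquoise decoy is at (175,248), and the scene picture agrees. Next I measure.

```bash
cat > m.py <<'E'
from h import *
np.set_printoptions(precision=1,suppress=True)
def blobs(m,amin,k=3):
    m=cv2.morphologyEx(m,cv2.MORPH_OPEN,np.ones((k,k),np.uint8)) if k else m
    n,l,st,c=cv2.connectedComponentsWithStats(m)
    return [(st[i,4],c[i],l==i) for i in range(1,n) if st[i,4]>=amin]
def hsv(s): return cv2.cvtColor(s["image"],cv2.COLOR_RGB2HSV)
BLUE=((112,150,40),(128,255,255)); YEL=((22,150,120),(32,255,255)); GRN=((65,80,30),(85,255,200))
E
python3 - <<'E'
from m import *
for n in("top","scene"):
    s=snapshot(n); H=hsv(s)
    for c,lo,z,a in((BLUE,0,47.6,80),(YEL,0,28,40),(GRN,0,10,300)):
        for A,cc,mm in blobs(cv2.inRange(H,*c),a,0):
            ys,xs=np.nonzero(mm); r=cv2.minAreaRect(np.c_[xs,ys].astype(np.float32))
            print(n,c[0][0],A,cc,onplane(s,*cc,z)[:2],r)
    for p in ((181,185),(206,180),(430,195),(340,188)) if n=="top" else ((377,240),(300,225)): print(p,H[p[1],p[0]])
E
```

```text
top 112 342 [612.8 171.9] [ 559.9 -817.9] ((612.2951049804688, 171.24591064453125), (28.247150421142578, 18.65036392211914), 84.80557250976562)
top 112 320 [257.3 172.2] [542.6 121.1] ((257.2815856933594, 172.15890502929688), (27.204341888427734, 11.812978744506836), 82.56858825683594)
top 112 322 [231.8 173.4] [538.4 187.3] ((231.78463745117188, 173.2769317626953), (27.03957176208496, 11.907332420349121), 82.87498474121094)
top 112 334 [206.6 177. ] [527.6 252.5] ((206.517822265625, 176.919189453125), (27.584442138671875, 12.352805137634277), 83.9909896850586)
top 112 342 [181.5 182.1] [512.9 317. ] ((181.5082244873047, 182.0780792236328), (28.735973358154297, 12.405147552490234), 83.9909896850586)
top 112 221 [621.  199.1] [ 487.2 -832.9] ((622.5, 195.0), (18.0, 33.0), 90.0)
top 22 75 [301.7 119.2] [696.2   8.1] ((302.0, 118.5), (7.0, 20.0), 90.0)
top 22 212 [436.3 184.8] [ 520.8 -353.8] ((437.6351623535156, 183.31082153320312), (38.962562561035156, 9.699540138244629), 80.53767395019531)
top 22 227 [163.1 189.7] [495.4 369.8] ((161.51382446289062, 188.66555786132812), (39.612701416
[... 1143 characters left out ...]
, (14.99594497680664, 42.430389404296875), 35.53767776489258)
scene 22 436 [491.  268.9] [495.7 374.1] ((491.0, 269.5), (49.0, 10.0), 90.0)
scene 22 311 [298.1 306.5] [747.9  23.7] ((297.8648681640625, 306.1891784667969), (16.439899444580078, 27.290231704711914), 80.53767395019531)
scene 65 451 [384.5   7.4] [-920.5 -289.5] ((387.0, 9.0), (18.0, 32.0), 90.0)
scene 65 363 [14.3 83.7] [  253.2 -1244.7] ((15.558822631835938, 86.76471710205078), (35.89527130126953, 16.73495864868164), 14.03624439239502)
scene 65 1599 [277.9 220.1] [ 517.4 -132.7] ((269.1131286621094, 219.9246368408203), (42.859291076660156, 106.20271301269531), 89.43273162841797)
(377, 240) [111 240 166]
(300, 225) [ 67  58 102]
```

>>> carry_out --steps '[0.6, -0.364, -0.306, -0.029, -0.504, 0.6, -0.364, -0.306, -0.029, -0.504, 0.6, -0.364, -0.306, -0.029, -0.504, 0.6, -0.364, -0.306, -0.029, -0.504, 0.6, -0.364, -0.306, -0.029, -0.504, 0.6, -0.364, -0.306, -0.029, -0.504, 0.6, -0.364, -0.306, -0.029, -0.504, 0.6, -0.364, -0.306, -0.029, -0.504, 0.6, -0.364, -0.306, -0.029, -0.504, 0.6, -0.364, -0.306, -0.029, -0.504, 0.6, -0.364, -0.306, -0.029, -0.504, 0.6, -0.364, -0.306, -0.029, -0.504]' --force 40

```text
time: 1.75
tool_pos: [469.0, 220.6, 260.2]
eef_rot: [[-0.989, -0.151, -0.0], [-0.151, 0.989, 0.0], [0.0, 0.0, -1.0]]
force: [-0.4, 0.8, -0.7]
width: 51.2
```

Run:
```python
from m import *
s=snapshot("wrist"); save(s,"w1"); st=read_state()
print(st["time"],np.array(st["tool_pos"]),st["width"]); print(np.round(st["eef_rot"],4))
H=hsv(s)
for c,a in((BLUE,150),(YEL,80)):
    for A,cc,mm in blobs(cv2.inRange(H,*c),a,0):
        print(A,cc,onplane(s,*cc,47.6 if c is BLUE else 56,True)[:2])
```

```text
1.8 [469.1 220.4 260.2] 51.355837091140884
[[-1.  -0.2 -0. ]
 [-0.2  1.   0. ]
 [ 0.   0.  -1. ]]
150 [341.3 188.6] [484.9 245.9]
1250 [236.2 220.1] [545.  122.4]
1302 [394.1 219.5] [514.1 318.1]
1253 [287.8 224.4] [540.2 188.3]
1259 [341.3 224.3] [530.  253.7]
561 [ 13.  164.9] [ 516.7 -318.7]
```

View pics/w1.png

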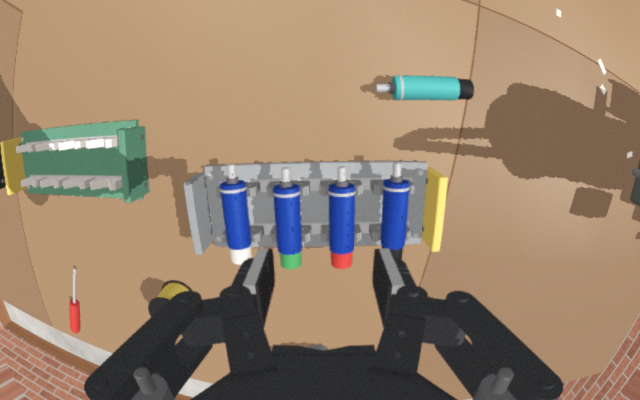

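The wrist picture shows white (236,215), green (288,220), red (342,220) and black (394,215) in the rack, with yellow at (434,210). Some cylinders are shifted slightly along their axes. I'll fit each axis, then look at the press rack.

```bash
cat >> m.py <<'E'
def cyls(s,a=600,fish=True,z=47.6):
    out=[]
    for A,cc,mm in blobs(cv2.inRange(hsv(s),(108,150,30),(128,255,255)),a,3):
        ys,xs=np.nonzero(mm); P=np.array([onplane(s,u,v,z,fish)[:2] for u,v in zip(xs,ys)])
        (c,wh,an)=cv2.minAreaRect(P.astype(np.float32)); m=P.mean(0)
        w,V=np.linalg.eigh(np.cov((P-m).T)); d=V[:,1]*np.sign(V[0,1])
        t=(P-m)@d
        out.append((m,np.array(c),np.degrees(np.arctan2(d[1],d[0])),np.ptp(t),sorted(wh),m+d*(t.max()+t.min())/2))
    return out
E
python3 - <<'E'
from m import *
s=snapshot("wrist")
for o in cyls(s): print(*o)
V=np.array(s["view"]);print("cam",-V[:3,:3].T@V[:3,3])
E
```

```text
[514.6 318.2] [516.2 318.6] 10.516416599233303 78.69682300386722 [31.239938735961914, 78.48078918457031] [516.1 318.5]
[545.3 122.2] [546.4 122.5] 8.633983568886116 76.25692016428283 [31.752336502075195, 75.87167358398438] [546.4 122.4]
[540.6 188.4] [541.9 188.4] 8.604067282196484 76.6425709821857 [30.23600196838379, 76.39932250976562] [541.9 188.5]
[529.9 253.8] [531.1 254.2] 9.514824999394234 74.79112313826033 [29.373586654663086, 74.8065414428711] [531.1 254. ]
cam [392.7 210.1 402.5]
```

>>> carry_out --steps '[0.6, 0.04, -0.4, 0, 0, 0.6, 0.04, -0.4, 0, 0, 0.6, 0.04, -0.4, 0, 0, 0.6, 0.04, -0.4, 0, 0, 0.6, 0.04, -0.4, 0, 0, 0.6, 0.04, -0.4, 0, 0, 0.6, 0.04, -0.4, 0, 0, 0.6, 0.04, -0.4, 0, 0, 0.6, 0.04, -0.4, 0, 0, 0.6, 0.04, -0.4, 0, 0]'

```text
time: 3.1
tool_pos: [489.7, -180.5, 260.3]
eef_rot: [[-0.989, -0.151, 0.0], [-0.151, 0.989, 0.0], [-0.0, 0.0, -1.0]]
force: [-0.2, 0.1, 0.2]
width: 51.3
```

Run:
```python
from m import *
s=snapshot("wrist"); save(s,"w2"); st=read_state(); np.savez("w2.npz",**{k:np.array(v) for k,v in s.items()})
print(st["time"],np.array(st["tool_pos"]))
H=hsv(s)
for c,a in((YEL,80),(GRN,300)):
    for A,cc,mm in blobs(cv2.inRange(H,*c),a,0):
        print(A,cc,onplane(s,*cc,56,True)[:2],onplane(s,*cc,28,True)[:2])
```

```text
3.15 [ 489.7 -180.6  260.4]
159 [187.3 171.8] [ 509.8 -344. ] [ 517.6 -356.3]
316 [614.1 225.6] [487.9 343.8] [494. 387.]
11548 [323.5 175.8] [ 491.6 -178.6] [ 498.  -177.6]
```

View pics/w2.png

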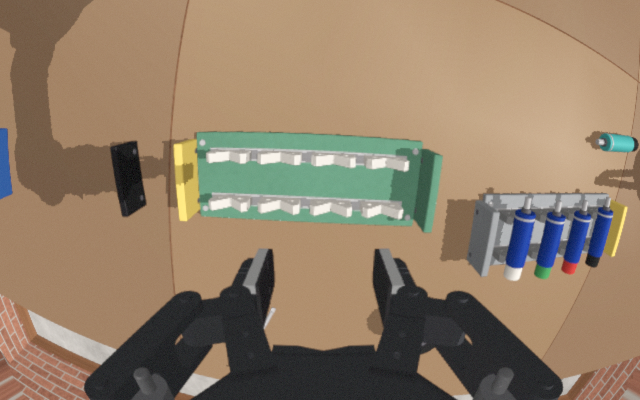

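The press rack fills the middle of the picture: yellow plate at left (187,180), green plate at right (430,190), and four saddle pairs at columns about 228, 280, 332 and 386, rows about 158 and 207. I'll fit its frame from the base edge and saddles.

```bash
cat > pr.py <<'E'
from m import *
def lines(s):
    G=cv2.inRange(hsv(s),*GRN); out={}
    for name,z in(("front",3),("back",10)):
        P=[]
        for u in range(215,405,3):
            v=np.nonzero(G[100:245,u])[0]
            if len(v)>10: P.append(onplane(s,u,100+(v[0]-.5 if name=="front" else v[-1]+.5),z,True)[:2])
        P=np.array(P,np.float32); vx,vy,x0,y0=cv2.fitLine(P,cv2.DIST_HUBER,0,.01,.01).ravel()
        if vy<0: vx,vy=-vx,-vy
        out[name]=(np.array([x0,y0]),np.array([vx,vy])); print(name,np.degrees(np.arctan2(-vx,vy)),x0,y0)
    return out
E
python3 - <<'E'
from pr import *
s=dict(np.load("w2.npz")); L=lines(s)
a=np.arctan2(-sum(l[1][0] for l in L.values()),sum(l[1][1] for l in L.values()))
ex=np.array([np.cos(a),np.sin(a)]); ey=np.array([-np.sin(a),np.cos(a)])
print("yaw",np.degrees(a),"depth",(L["back"][0]-L["front"][0])@ex)
W=cv2.inRange(hsv(s),(0,0,150),(179,60,255)); W[:145]=0; W[225:]=0; W[:,:200]=0; W[:,415:]=0
for A,cc,mm in blobs(W,30,0):
    for z in (30,45):
        p=onplane(s,*cc,z,True)[:2]; print(A,cc,z,"along row",p@ey,"across",p@ex-L["front"][0]@ex)
Y=[m for A,c,m in blobs(cv2.inRange(hsv(s),(22,120,60),(34,255,255)),150,0)]
for m in Y:
    ys,xs=np.nonzero(m); P=np.array([onplane(s,u,v,56,True)[:2] for u,v in zip(xs,ys)]); t=P@ey
    print("yellow row span z56",np.percentile(t,[1,50,99]),P.mean(0)@ey)
sv=np.array([onplane(s,u,v,3,True)[:2] for u,v in((323,138),)]);print("front x",sv)
E
```

```text
front 5.844187 453.85733 -220.21817
back 5.9720078 565.5309 -186.27942
yaw 5.9080973 depth 114.5738
3107 [307.  157.4] 30 along row -249.159059870703 across 25.79798606914278
3107 [307.  157.4] 45 along row -248.4818521809062 across 23.253986795763524
3348 [304.1 204.4] 30 along row -250.6530863450939 across 86.10351809222846
3348 [304.1 204.4] 45 along row -249.9157223764775 across 81.13134471288379
36 [256.8 218.7] 30 along row -312.17063533008104 across 108.81388469569549
36 [256.8 218.7] 45 along row -308.9562959581034 across 102.92728900261659
yellow row span z56 [-412.3 -397.2 -381.7] -397.1211535632399
yellow row span z56 [260.9 299.  324.2] 298.5425617272505
front x [[ 454.1 -185. ]]
```

Run:
```python
from m import *
s=dict(np.load("w2.npz")); im=s["image"][120:240,180:445]
cv2.imwrite("pics/c1.png",cv2.cvtColor(cv2.resize(im,None,fx=3,fy=3,interpolation=cv2.INTER_CUBIC),cv2.COLOR_RGB2BGR))
```

```text
(no output)
```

View pics/c1.png

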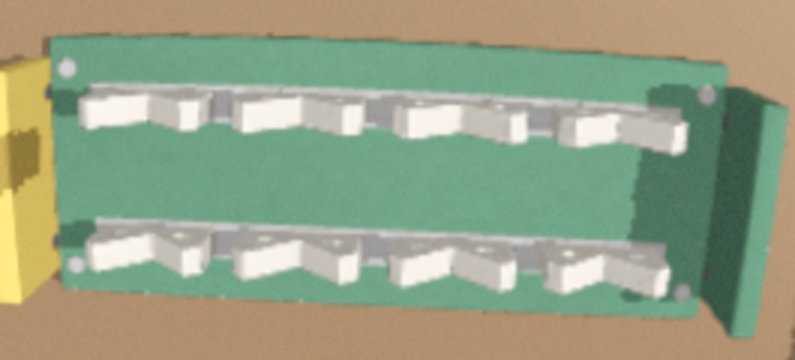

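The crop shows four base screws at z = 10, at crop (67,68), (706,95), (76,265) and (682,293). They sit symmetrically about the rack centre, so their mean gives the frame. I'll also check the saddle outer ends.

Run:
```python
from m import *
s=dict(np.load("w2.npz")); g=lambda u,v,z:onplane(s,180+(u+.5)/3-.5,120+(v+.5)/3-.5,z,True)[:2]
S=[g(*p,10) for p in((67,68),(706,95),(76,265),(682,293))]; print(S)
for i,j in((0,1),(2,3),(0,2),(1,3)):
    d=S[j]-S[i]; print(np.linalg.norm(d),np.degrees(np.arctan2(d[1],d[0])))
c=np.mean(S,0); d=S[1]-S[0]+S[3]-S[2]; a=np.arctan2(-d[0],d[1]); print("centre",c,"yaw",np.degrees(a))
ex=np.array([np.cos(a),np.sin(a)]); ey=np.array([-np.sin(a),np.cos(a)])
# front-row saddle outer top ends (z=45)
for l,r in(((80,97),(210,97)),((233,98),(363,104)),((395,103),(526,110)),((558,113),(686,118)),((88,240),(209,238)),((234,243),(358,246)),((390,249),(515,254)),((546,256),(668,264))):
    m=(g(*l,45)+g(*r,45))/2-c; print((m@ey),m@ex, np.linalg.norm(g(*l,45)-g(*r,45)))
print("yellow top inner/outer",[(g(u,v,56)-c)@ey for u,v in((50,58),(20,302),(8,65))])
t=snapshot("top"); 
for y in(99,33,-33,-99): print(c+y*ey)
p=[proj(t,[*(c+ex*a+ey*b),10]) for a,b in((-60,-151),(60,-151),(60,151),(-60,151))]; print("top px of base corners",p)
```

```text
[array([ 479.3, -344.5]), array([450.2, -63.4]), array([ 571.4, -335.2]), array([541.9, -53.6])]
282.5347178404572 95.91518643672468
283.15363881642327 95.98432939683785
92.59815729026766 5.724376630480988
92.25646389101898 6.1079228112435064
centre [ 510.7 -199.2] yaw 5.949795741524378
-93.8314839898739 -39.2302216276498 55.386388017181716
-31.019388744482747 -39.13066287021805 51.5235471103086
32.702487967803194 -39.639367652894535 51.0704710709161
96.93852694900208 -39.895584361344675 52.070906283407815
-94.09755500464355 20.4164012769235 53.724589430441576
-31.159032428521954 19.808467486550317 51.16715798257461
32.79499636801603 19.71831698908491 50.74754556940079
96.80672099610352 20.34826406803272 51.76315836662217
yellow top inner/outer [np.float64(-129.86396075124185), np.float64(-150.95755799769708), np.float64(-148.81926677029858)]
[ 500.4 -100.7]
[ 507.3 -166.4]
[ 514.1 -232. ]
[ 520.9 -297.6]
top px of base corners [array([435.7, 205.9]), array([429.8, 162.5]), array([319.6, 171.8]), array([323.7, 215.7])]
```

>>> carry_out --steps '[0.6, -0.098, 0.489, 0.11, -0.01, 0.6, -0.098, 0.489, 0.11, -0.01, 0.6, -0.098, 0.489, 0.11, -0.01, 0.6, -0.098, 0.489, 0.11, -0.01, 0.6, -0.098, 0.489, 0.11, -0.01, 0.6, -0.098, 0.489, 0.11, -0.01, 0.6, -0.098, 0.489, 0.11, -0.01, 0.6, -0.098, 0.489, 0.11, -0.01, 0.6, -0.098, 0.489, 0.11, -0.01, 0.6, -0.098, 0.489, 0.11, -0.01, 0.6, -0.098, 0.489, 0.11, -0.01, 0.6, -0.098, 0.489, 0.11, -0.01]'

```text
time: 4.7
tool_pos: [514.2, 314.6, 150.9]
eef_rot: [[-0.988, -0.156, 0.001], [-0.156, 0.988, -0.0], [-0.001, -0.0, -1.0]]
force: [-1.1, -0.7, -0.1]
width: 51.5
```

Run:
```python
from m import *
s=snapshot("wrist"); save(s,"w3"); st=read_state(); np.savez("w3.npz",**{k:np.array(v) for k,v in s.items()})
print(st["time"],np.array(st["tool_pos"]),np.degrees(np.arctan2(-st["eef_rot"][1][0],-st["eef_rot"][0][0])))
for o in cyls(s): print(*o)
```

```text
4.75 [514.2 314.8 150.8] 9.004078085427087
[513.4 317.9] [515.4 318. ] 9.564275606016464 79.05833484202759 [30.535003662109375, 78.99006652832031] [515.3 318.2]
[543.6 121.7] [545.  121.3] 6.848694297309715 79.90494386871758 [39.63633728027344, 78.49360656738281] [545.  121.8]
[528.7 253.5] [530.3 253.4] 8.803233389672815 77.97688942727491 [32.18080139160156, 77.3591079711914] [530.2 253.7]
[539.7 188.1] [541.4 188.1] 7.802338257527811 80.04876862691843 [34.69083023071289, 79.23175811767578] [541.3 188.3]
```

View pics/w3.png

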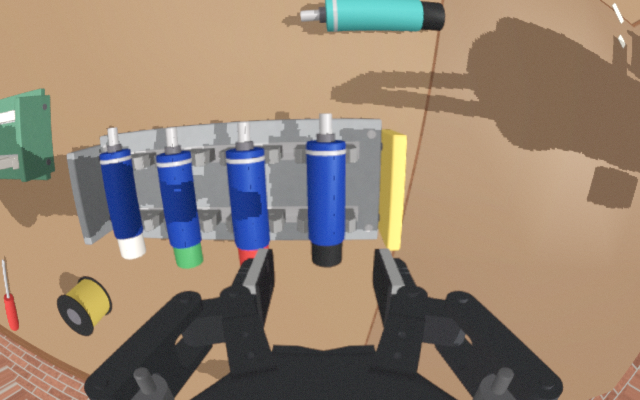

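Black lies centred under the gripper, its tube from (325,140) to (325,240), and the neighbouring red tube's edge is clear of the finger gap. Descending to grip.

>>> carry_out --steps '[0.6, 0.001, 0.003, 0.04, -0.005, 0.6, 0.001, 0.003, 0.07, -0.005, 0.6, 0.001, 0.003, 0.1, -0.005, 0.6, 0.001, 0.003, 0.115, -0.005, 0.6, 0.001, 0.003, 0.122, -0.005, 0.6, 0.001, 0.003, 0.122, -0.005, 0.25, 0.001, 0.003, 0.122, -0.005, 0.25, 0.001, 0.003, 0.122, -0.005, 0.25, 0.001, 0.003, 0.122, -0.005, 0.25, 0.001, 0.003, 0.122, -0.005, 0.25, 0.001, 0.003, 0.122, -0.005]' --force 40

```text
time: 6.12
tool_pos: [513.2, 316.7, 29.6]
eef_rot: [[-0.987, -0.162, 0.001], [-0.162, 0.987, -0.002], [-0.001, -0.002, -1.0]]
force: [0.6, -7.8, 6.7]
width: 30.9
```

>>> carry_out --steps '[0.2, 0, 0, -0.01, 0, 0.2, 0, 0, -0.03, 0, 0.2, 0, 0, -0.06, 0, 0.2, 0, 0, -0.09, 0, 0.2, 0, 0, -0.12, 0, 0.2, 0, 0, -0.13, 0, 0.2, 0, 0, -0.13, 0]' --force 60

```text
time: 7.0
tool_pos: [512.2, 319.3, 158.8]
eef_rot: [[-0.987, -0.164, 0.001], [-0.164, 0.987, 0.001], [-0.001, 0.001, -1.0]]
force: [-0.1, -0.5, -1.8]
width: 30.4
```

```bash
cat > go.py <<'E'
import sys; from m import *
# target x y z yaw -> shift in tool axes, m / rad
def go(x,y,z,yaw):
    st=read_state(); R=np.array(st["eef_rot"]); d=R.T@(np.array([x,y,z])-st["tool_pos"])/1000
    y0=np.degrees(np.arctan2(-R[1,0],-R[0,0])); print("t",st["time"],np.array(st["tool_pos"]),"yaw",y0,"w",st["width"],"F",np.array(st["force"]))
    print("shift",np.round(d,4),"turn",round(np.radians(y0-yaw),4),"rows",np.linalg.norm(d)/.0625)
if __name__=="__main__": go(*map(float,sys.argv[1:]))
E
python3 go.py 521 -297.6 160 5.95
```

```text
t 7.0 [512.2 319.3 158.8] yaw 9.424590414753663 w 30.384364048490717 F [-0.1 -0.5 -1.8]
shift [ 0.1 -0.6 -0. ] turn 0.0606 rows 9.871773612195252
```

>>> carry_out --steps '[0.2, 0.004, -0.03, 0, 0.06, 0.2, 0.012, -0.08, 0, 0.06, 0.2, 0.021, -0.14, 0, 0.06, 0.2, 0.03, -0.2, 0, 0.06, 0.2, 0.039, -0.26, 0, 0.06, 0.2, 0.048, -0.32, 0, 0.06, 0.2, 0.057, -0.38, 0, 0.06, 0.2, 0.066, -0.44, 0, 0.06, 0.2, 0.075, -0.5, 0, 0.06, 0.2, 0.084, -0.55, 0, 0.06, 0.2, 0.09, -0.59, 0, 0.06, 0.2, 0.0925, -0.61, 0, 0.06, 0.2, 0.0925, -0.61, 0, 0.06, 0.2, 0.0925, -0.61, 0, 0.06, 0.2, 0.0925, -0.61, 0, 0.06, 0.2, 0.0925, -0.61, 0, 0.06]'

```text
time: 9.0
tool_pos: [521.0, -296.8, 158.4]
eef_rot: [[-0.994, -0.106, 0.0], [-0.106, 0.994, 0.0], [-0.0, 0.0, -1.0]]
force: [-0.0, -0.2, -1.4]
width: 30.6
```

```bash
sed -i 's/^# target/np.set_printoptions(precision=4,suppress=True)\n# target/' go.py; python3 go.py 521 -297.6 90 5.95;  python3 - <<'E'
from m import *
s=snapshot("wrist"); save(s,"w4"); np.savez("w4.npz",**{k:np.array(v) for k,v in s.items()})
for o in cyls(s,z=178): print(*o)
E
```

```text
t 9.0 [ 521.0001 -296.7849  158.4455] yaw 6.062728508072319 w 30.64619744868814 F [-0.0286 -0.1974 -1.3686]
shift [ 0.0001 -0.0008  0.0684] turn 0.002 rows 1.0952054764213441
[ 476.6 -300.4] [ 476.1 -300.3] -83.78151596495795 30.57748544799924 [11.838881492614746, 30.569684982299805] [ 476.6 -300.3]
[ 519.6 -295.6] [ 525.3 -294.9] 6.411136065234917 82.99087443926933 [31.30498695373535, 83.01742553710938] [ 525.3 -295. ]
[493.1 -96.7] [494.1 -96.2] 25.967985027769217 44.651690684653076 [27.641815185546875, 39.48572540283203] [493.9 -96.2]
```

View pics/w4.png

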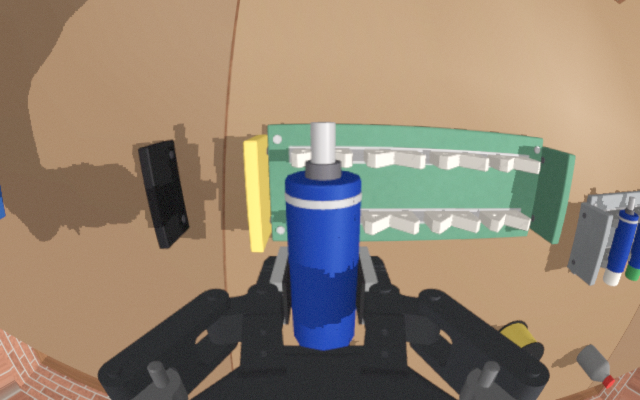

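Black is held straight, cap away, over its place; base screws show at (277,140), (280,230) and (537,149). The known-held tube reads about +1.2 mm in y compared with the TCP, so vision has a small bias. I'll re-measure the screws from here.

Run:
```python
from m import *
s=dict(np.load("w4.npz"))
for p in((277.3,139.7),(280.5,230.3),(537,149.5)): print(onplane(s,*p,10,True)[:2])
Y=cv2.inRange(hsv(s),(22,120,60),(34,255,255)); Y[:,320:]=0
a=np.radians(5.95); ex=np.array([np.cos(a),np.sin(a)]); ey=np.array([-ex[1],ex[0]])
for r in(150,165,180,195,210,225):
    u=np.nonzero(Y[r])[0]; print(r,u[0],u[-1],[ (onplane(s,x,r,56,True)[:2]-[510.7,-199.2])@ey for x in(u[0]-.5,u[-1]+.5)])
im=s["image"][110:260,225:425]
cv2.imwrite("pics/c2.png",cv2.cvtColor(cv2.resize(im,None,fx=4,fy=4,interpolation=cv2.INTER_CUBIC),cv2.COLOR_RGB2BGR))
```

```text
[ 479.8 -343.6]
[ 571.5 -334.2]
[449.8 -62.5]
150 244 265 [np.float64(-161.69267514873383), np.float64(-143.3537086976056)]
165 244 267 [np.float64(-162.35544274967225), np.float64(-142.15753089215468)]
180 245 268 [np.float64(-162.27067249705013), np.float64(-141.84509630590713)]
195 246 269 [np.float64(-162.28906213082925), np.float64(-141.59589563641075)]
210 247 269 [np.float64(-162.4147170277867), np.float64(-142.2732626735515)]
225 249 270 [np.float64(-161.74812078902752), np.float64(-142.16978951228995)]
```

View pics/c2.png

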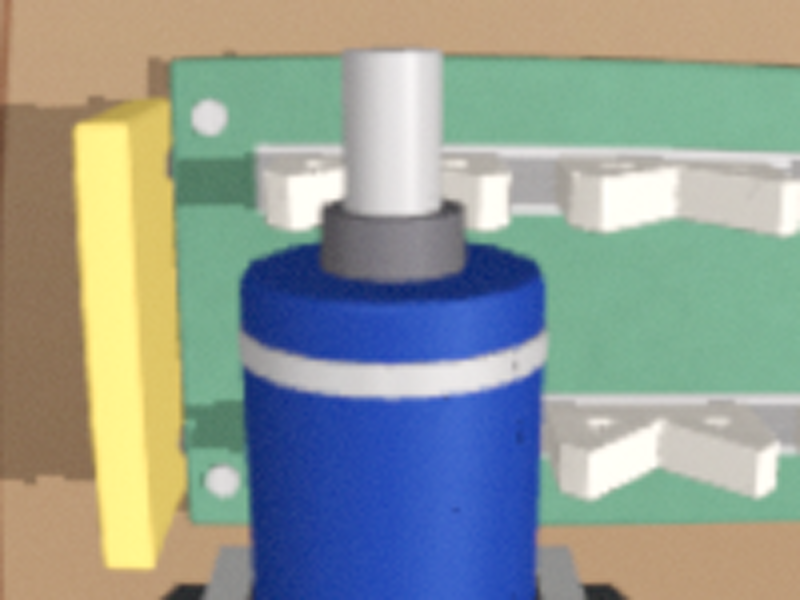

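>>> carry_out --steps '[0.2, 0.002, -0.001, 0.03, 0.002, 0.2, 0.002, -0.001, 0.07, 0.002, 0.2, 0.002, -0.0012, 0.1, 0.002, 0.2, 0.002, -0.0012, 0.115, 0.002, 0.2, 0.002, -0.0012, 0.122, 0.002, 0.2, 0.002, -0.0012, 0.125, 0.002, 0.2, 0.002, -0.0012, 0.127, 0.002, 0.2, 0.002, -0.0012, 0.1275, 0.002, 0.2, 0.002, -0.0012, 0.1275, 0.002, 0.2, 0.002, -0.0012, 0.1275, 0.002]'

```text
time: 10.3
tool_pos: [518.9, -299.4, 31.1]
eef_rot: [[-0.995, -0.102, 0.0], [-0.102, 0.995, -0.0], [-0.0, -0.0, -1.0]]
force: [0.5, -0.1, -1.8]
width: 30.3
```

>>> carry_out --steps '[0.2, 0, 0.0008, 0.001, 0, 0.2, 0, 0.0008, 0.0015, 0, 0.2, 0, 0.0008, 0.0018, 0, 0.2, 0, 0.0008, 0.0018, 0, 0.2, 0, 0.0008, 0.0018, 0, 0.2, 0, 0.0008, 0.0018, 0]'

```text
time: 11.05
tool_pos: [518.8, -298.8, 29.8]
eef_rot: [[-0.995, -0.102, 0.001], [-0.102, 0.995, -0.0], [-0.001, -0.001, -1.0]]
force: [-2.4, 0.4, 6.7]
width: 30.4
```

Contact at seating height with 8 N up and almost no side force, so it is centred. Releasing.

>>> carry_out --steps '[0.36, 0, 0, 0, 0, 0.42, 0, 0, 0, 0, 0.5, 0, 0, 0, 0, 0.6, 0, 0, 0, 0, 0.6, 0, 0, 0, 0, 0.6, 0, 0, -0.02, 0, 0.6, 0, 0, -0.06, 0, 0.6, 0, 0, -0.1, 0, 0.6, 0, 0, -0.13, 0, 0.6, 0, 0, -0.13, 0]'

```text
time: 12.3
tool_pos: [519.9, -299.2, 161.5]
eef_rot: [[-0.995, -0.102, 0.004], [-0.102, 0.995, -0.002], [-0.004, -0.002, -1.0]]
force: [0.4, -0.3, -0.8]
width: 51.1
```

```bash
python3 go.py 527.5 252.5 150 9.4
python3 - <<'E'
from m import *
s=snapshot("wrist"); save(s,"w5"); np.savez("w5.npz",**{k:np.array(v) for k,v in s.items()})
for o in cyls(s): print(*o)
s=snapshot("top")
for A,cc,mm in blobs(cv2.inRange(hsv(s),*BLUE),80,0): print(A,onplane(s,*cc,47.6)[:2])
E
```

```text
t 12.3 [ 519.8983 -299.2168  161.4834] yaw 5.848242240332761 w 51.113205806584666 F [ 0.4303 -0.3071 -0.7608]
shift [-0.0637  0.5481  0.0104] turn -0.062 rows 8.830218292686977
[ 519.  -297.5] [ 521.1 -297.2] 5.644327537049532 78.34362283438631 [30.03346824645996, 78.40531158447266] [ 521.1 -297.3]
[545.1 123.3] [546.6 124.1] 26.37456891336098 92.72193792492206 [56.444637298583984, 83.14958190917969] [546.6 124. ]
321 [542.5 121. ]
322 [538.4 187.3]
716 [ 519.9 -820.7]
326 [527.9 252.2]
225 [ 506.3 -299.9]
```

View pics/w5.png

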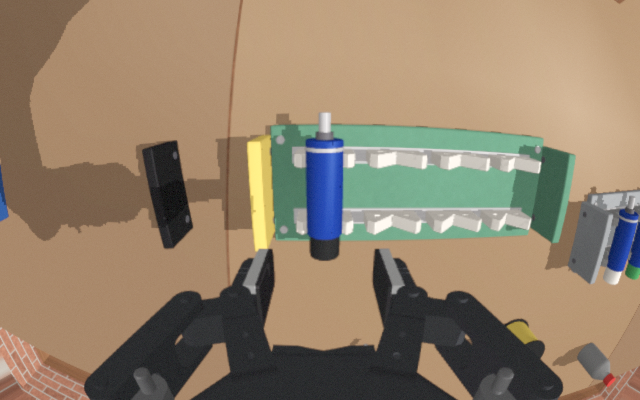

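Black sits square in its saddles, reading (519,−297.5) against a place of −297.6, with the cap away. Red is next.

>>> carry_out --steps '[0.6, -0.007, 0.055, 0, -0.058, 0.6, -0.014, 0.115, 0, -0.058, 0.6, -0.021, 0.175, 0, -0.058, 0.6, -0.028, 0.235, 0, -0.058, 0.6, -0.035, 0.295, 0, -0.058, 0.6, -0.042, 0.355, 0, -0.058, 0.6, -0.049, 0.415, 0.01, -0.058, 0.6, -0.056, 0.475, 0.01, -0.058, 0.6, -0.061, 0.53, 0.01, -0.058, 0.6, -0.0635, 0.548, 0.01, -0.058, 0.6, -0.0635, 0.548, 0.01, -0.058, 0.6, -0.0635, 0.548, 0.01, -0.058, 0.6, -0.0635, 0.548, 0.01, -0.058, 0.6, -0.0635, 0.548, 0.01, -0.058]'

```text
time: 14.15
tool_pos: [526.3, 251.8, 149.1]
eef_rot: [[-0.987, -0.158, 0.0], [-0.158, 0.987, -0.0], [-0.0, -0.0, -1.0]]
force: [-0.4, -0.6, -0.5]
width: 51.3
```

```bash
python3 go.py 527.3 252.2 29 9.2
python3 - <<'E'
from m import *
s=snapshot("wrist"); save(s,"w6")
for o in cyls(s): print(*o)
E
```

```text
t 14.15 [526.2565 251.8408 149.1464] yaw 9.07545434179037 w 51.28744456641219 F [-0.3895 -0.5783 -0.4538]
shift [-0.0011  0.0002  0.1201] turn -0.0022 rows 1.9224238555365358
[543.9 121.8] [545.4 121.8] 7.906201616416663 79.28447809462327 [34.89678955078125, 78.5766372680664] [545.3 122. ]
[539.6 188.4] [541.3 188.5] 8.703238689544568 79.23526261289346 [32.16374206542969, 78.70437622070312] [541.2 188.6]
[528.6 253.4] [530.4 253.7] 9.586871919411195 77.5943244503814 [30.05962371826172, 77.59823608398438] [530.4 253.7]
```

>>> carry_out --steps '[0.6, -0.001, 0, 0.04, -0.003, 0.6, -0.001, 0, 0.08, -0.003, 0.6, -0.001, 0, 0.105, -0.003, 0.6, -0.001, 0, 0.117, -0.003, 0.6, -0.001, 0, 0.12, -0.003, 0.6, -0.001, 0, 0.12, -0.003, 0.2, -0.001, 0, 0.12, -0.003, 0.2, -0.001, 0, 0.12, -0.003, 0.2, -0.001, 0, 0.12, -0.003, 0.2, -0.001, 0, 0.12, -0.003, 0.2, -0.001, 0, 0.12, -0.003]' --force 60

```text
time: 15.58
tool_pos: [527.8, 252.2, 30.3]
eef_rot: [[-0.987, -0.162, 0.002], [-0.162, 0.987, -0.001], [-0.002, -0.001, -1.0]]
force: [0.5, -4.5, 6.5]
width: 30.7
```

>>> carry_out --steps '[0.2, 0, 0, -0.01, 0, 0.2, 0, 0, -0.03, 0, 0.2, 0, 0, -0.06, 0, 0.2, 0, 0, -0.09, 0, 0.2, 0, 0, -0.12, 0, 0.2, 0, 0, -0.13, 0, 0.2, 0, 0, -0.13, 0, 0.2, 0, 0, -0.13, 0]'

```text
time: 16.58
tool_pos: [526.2, 253.0, 157.9]
eef_rot: [[-0.987, -0.163, -0.002], [-0.163, 0.987, -0.001], [0.002, -0.001, -1.0]]
force: [0.0, -0.6, -1.7]
width: 30.1
```

```bash
python3 go.py 512.1 -233.2 160 5.95
```

```text
t 16.575 [526.2387 253.0264 157.8521] yaw 9.3588383920093 w 30.073042520019136 F [ 0.0355 -0.6355 -1.7474]
shift [ 0.093  -0.4775 -0.0017] turn 0.0595 rows 7.782986712752592
```

>>> carry_out --steps '[0.2, 0.006, -0.03, 0, 0.03, 0.2, 0.017, -0.085, 0, 0.06, 0.2, 0.028, -0.145, 0, 0.06, 0.2, 0.04, -0.205, 0, 0.06, 0.2, 0.051, -0.265, 0, 0.06, 0.2, 0.063, -0.325, 0, 0.06, 0.2, 0.074, -0.385, 0, 0.06, 0.2, 0.084, -0.435, 0, 0.06, 0.2, 0.091, -0.468, 0, 0.06, 0.2, 0.093, -0.4775, 0, 0.06, 0.2, 0.093, -0.4775, 0, 0.06, 0.2, 0.093, -0.4775, 0, 0.06, 0.2, 0.093, -0.4775, 0, 0.06, 0.2, 0.093, -0.4775, 0, 0.06]'

```text
time: 18.32
tool_pos: [513.0, -232.2, 159.1]
eef_rot: [[-0.995, -0.104, 0.0], [-0.104, 0.995, 0.0], [-0.0, 0.0, -1.0]]
force: [0.7, -0.4, -2.1]
width: 30.0
```

```bash
python3 go.py 512.1 -233.2 31.5 5.95
```

```text
t 18.325 [ 512.9928 -232.175   159.0799] yaw 5.985047652138244 w 30.045515905771328 F [ 0.7426 -0.4079 -2.1282]
shift [ 0.001  -0.0009  0.1276] turn 0.0006 rows 2.041394474881132
```

>>> carry_out --steps '[0.2, 0.001, -0.0005, 0.03, 0, 0.2, 0.001, -0.001, 0.07, 0, 0.2, 0.001, -0.001, 0.1, 0, 0.2, 0.001, -0.001, 0.115, 0, 0.2, 0.001, -0.001, 0.122, 0, 0.2, 0.001, -0.001, 0.125, 0, 0.2, 0.001, -0.001, 0.127, 0, 0.2, 0.001, -0.001, 0.1275, 0, 0.2, 0.001, -0.001, 0.1275, 0, 0.2, 0.001, -0.001, 0.1275, 0]'

```text
time: 19.58
tool_pos: [512.0, -234.2, 31.7]
eef_rot: [[-0.995, -0.103, 0.0], [-0.103, 0.995, -0.0], [-0.0, -0.0, -1.0]]
force: [0.6, -0.8, -1.8]
width: 30.2
```

>>> carry_out --steps '[0.2, 0, 0.001, 0.0008, 0, 0.2, 0, 0.001, 0.0014, 0, 0.2, 0, 0.001, 0.002, 0, 0.2, 0, 0.001, 0.002, 0, 0.2, 0, 0.001, 0.002, 0, 0.2, 0, 0.001, 0.002, 0]'

```text
time: 20.32
tool_pos: [511.9, -233.2, 30.3]
eef_rot: [[-0.995, -0.103, 0.001], [-0.103, 0.995, -0.0], [-0.001, -0.0, -1.0]]
force: [-2.6, 0.6, 9.1]
width: 30.6
```

>>> carry_out --steps '[0.36, 0, 0, 0, 0, 0.42, 0, 0, 0, 0, 0.5, 0, 0, 0, 0, 0.6, 0, 0, 0, 0, 0.6, 0, 0, 0, 0, 0.6, 0, 0, -0.02, 0, 0.6, 0, 0, -0.06, 0, 0.6, 0, 0, -0.1, 0, 0.6, 0, 0, -0.125, 0, 0.6, 0, 0, -0.125, 0, 0.6, 0, 0, -0.125, 0]'

```text
time: 21.7
tool_pos: [511.3, -232.9, 153.8]
eef_rot: [[-0.995, -0.103, -0.001], [-0.103, 0.995, 0.0], [0.001, 0.0, -1.0]]
force: [0.2, -0.1, 0.4]
width: 51.7
```

```bash
python3 - <<'E'
from m import *
s=snapshot("wrist"); save(s,"w7")
for o in cyls(s): print(*o)
E
python3 go.py 538.4 187.1 150 9.3
```

```text
[ 519.  -297.6] [ 521.  -297.4] 5.046595871775932 79.36117983859566 [32.03196334838867, 78.88495635986328] [ 521.  -297.4]
[ 512.5 -231.8] [ 514.7 -231.4] 5.672745909725842 77.62531676377037 [30.4373722076416, 77.79965209960938] [ 514.7 -231.6]
[545.7 122.8] [547.3 123.9] 21.232448635721713 90.14154917688424 [51.10466384887695, 82.13106536865234] [547.3 123.4]
[540.9 189.4] [543.4 189.9] 26.920987518663498 93.02801653341788 [58.17982864379883, 81.05380249023438] [543.2 190.6]
t 21.75 [ 511.1621 -232.7992  153.4981] yaw 5.921762051963967 w 50.88376586973954 F [ 0.0848 -0.0254  0.042 ]
shift [-0.0704  0.4148  0.0037] turn -0.059 rows 6.732740648168317
```

View pics/w7.png

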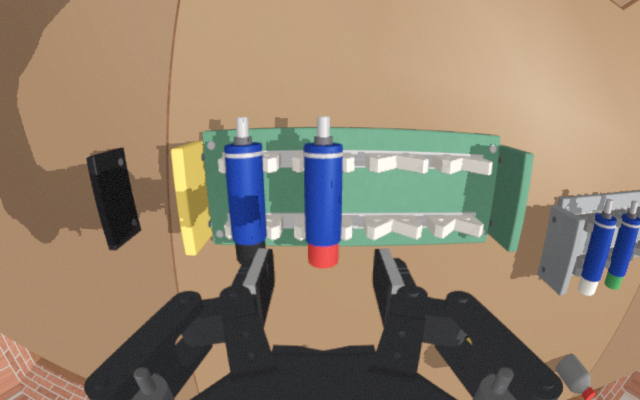

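Black (245,190) and red (323,190) are seated side by side, with readings 66 mm apart. Green is next.

>>> carry_out --steps '[0.6, -0.008, 0.05, 0, -0.059, 0.6, -0.018, 0.11, 0, -0.059, 0.6, -0.028, 0.17, 0, -0.059, 0.6, -0.039, 0.23, 0, -0.059, 0.6, -0.049, 0.29, 0, -0.059, 0.6, -0.059, 0.35, 0, -0.059, 0.6, -0.067, 0.397, 0.003, -0.059, 0.6, -0.0705, 0.4145, 0.003, -0.059, 0.6, -0.0705, 0.4145, 0.003, -0.059, 0.6, -0.0705, 0.4145, 0.003, -0.059, 0.6, -0.0705, 0.4145, 0.003, -0.059, 0.6, -0.0705, 0.4145, 0.003, -0.059]'

```text
time: 23.25
tool_pos: [539.4, 185.3, 151.7]
eef_rot: [[-0.987, -0.16, 0.0], [-0.16, 0.987, -0.0], [-0.0, -0.0, -1.0]]
force: [-0.8, 1.3, 0.2]
width: 51.4
```

```bash
python3 go.py 538.4 187.1 29 9.3
python3 - <<'E'
from m import *
s=snapshot("wrist")
for o in cyls(s): print(*o)
E
```

```text
t 23.25 [539.3782 185.2665 151.6519] yaw 9.193657273864115 w 51.35686285894443 F [-0.8058  1.3096  0.2236]
shift [0.0007 0.002  0.1227] turn -0.0019 rows 1.9627124130935019
[543.8 122. ] [545.2 122.1] 8.817978685729074 78.07831592067419 [32.03340530395508, 77.66407775878906] [545.1 122.2]
[539.7 188.3] [541.4 188.7] 9.987146589171052 77.95993742906947 [30.343778610229492, 77.77430725097656] [541.4 188.6]
```

>>> carry_out --steps '[0.6, 0.001, 0.001, 0.04, -0.002, 0.6, 0.001, 0.001, 0.08, -0.002, 0.6, 0.001, 0.001, 0.105, -0.002, 0.6, 0.001, 0.001, 0.117, -0.002, 0.6, 0.001, 0.001, 0.122, -0.002, 0.6, 0.001, 0.001, 0.122, -0.002, 0.2, 0.001, 0.001, 0.122, -0.002, 0.2, 0.001, 0.001, 0.122, -0.002, 0.2, 0.001, 0.001, 0.122, -0.002, 0.2, 0.001, 0.001, 0.122, -0.002, 0.2, 0.001, 0.001, 0.122, -0.002]' --force 60

```text
time: 24.68
tool_pos: [538.7, 187.1, 30.6]
eef_rot: [[-0.987, -0.163, 0.002], [-0.163, 0.987, 0.0], [-0.002, -0.0, -1.0]]
force: [-0.1, -2.3, 6.2]
width: 30.3
```

>>> carry_out --steps '[0.2, 0, 0, -0.01, 0, 0.2, 0, 0, -0.03, 0, 0.2, 0, 0, -0.06, 0, 0.2, 0, 0, -0.09, 0, 0.2, 0, 0, -0.12, 0, 0.2, 0, 0, -0.13, 0, 0.2, 0, 0, -0.13, 0, 0.2, 0, 0, -0.13, 0]'

```text
time: 25.68
tool_pos: [537.3, 187.1, 158.3]
eef_rot: [[-0.987, -0.164, -0.002], [-0.164, 0.987, -0.001], [0.002, -0.0, -1.0]]
force: [0.1, -0.3, -3.2]
width: 29.9
```

```bash
python3 go.py 505.2 -167.5 160 5.95
```

```text
t 25.675 [537.2917 187.0786 158.325 ] yaw 9.415663498220665 w 29.94844517915634 F [ 0.1336 -0.3428 -3.1782]
shift [ 0.0897 -0.3446 -0.0014] turn 0.0605 rows 5.696509935442721
```

>>> carry_out --steps '[0.2, 0.008, -0.03, 0, 0.03, 0.2, 0.022, -0.085, 0, 0.06, 0.2, 0.038, -0.145, 0, 0.06, 0.2, 0.053, -0.205, 0, 0.06, 0.2, 0.069, -0.265, 0, 0.06, 0.2, 0.081, -0.31, 0, 0.06, 0.2, 0.088, -0.338, 0, 0.06, 0.2, 0.0895, -0.3445, 0, 0.06, 0.2, 0.0895, -0.3445, 0, 0.06, 0.2, 0.0895, -0.3445, 0, 0.06, 0.2, 0.0895, -0.3445, 0, 0.06, 0.2, 0.0895, -0.3445, 0, 0.06]'

```text
time: 27.18
tool_pos: [506.2, -166.5, 159.5]
eef_rot: [[-0.994, -0.105, 0.0], [-0.105, 0.994, 0.0], [-0.0, 0.0, -1.0]]
force: [0.9, 0.7, -2.8]
width: 30.1
```

```bash
python3 go.py 505.2 -167.5 31.5 5.95
```

```text
t 27.175 [ 506.2113 -166.5329  159.5389] yaw 6.035316877558459 w 30.08173597381042 F [ 0.9078  0.7478 -2.8094]
shift [ 0.0011 -0.0009  0.128 ] turn 0.0015 rows 2.0487445237178337
```

>>> carry_out --steps '[0.2, 0.001, 0, 0.03, 0.001, 0.2, 0.001, 0, 0.07, 0.001, 0.2, 0.001, 0, 0.1, 0.001, 0.2, 0.001, 0, 0.115, 0.001, 0.2, 0.001, 0, 0.122, 0.001, 0.2, 0.001, 0, 0.125, 0.001, 0.2, 0.001, 0, 0.127, 0.001, 0.2, 0.001, 0, 0.1275, 0.001, 0.2, 0.001, 0, 0.1275, 0.001, 0.2, 0.001, 0, 0.1275, 0.001]'

```text
time: 28.42
tool_pos: [505.2, -167.4, 32.2]
eef_rot: [[-0.995, -0.103, 0.0], [-0.103, 0.995, -0.0], [-0.0, -0.0, -1.0]]
force: [-0.1, 0.5, -3.1]
width: 30.3
```

>>> carry_out --steps '[0.2, 0, 0, 0.0008, 0, 0.2, 0, 0, 0.0014, 0, 0.2, 0, 0, 0.002, 0, 0.2, 0, 0, 0.0024, 0, 0.2, 0, 0, 0.0024, 0, 0.2, 0, 0, 0.0024, 0]'

```text
time: 29.18
tool_pos: [505.2, -167.5, 30.6]
eef_rot: [[-0.995, -0.103, 0.001], [-0.103, 0.995, -0.0], [-0.001, -0.0, -1.0]]
force: [-3.7, 0.4, 13.3]
width: 30.3
```

>>> carry_out --steps '[0.36, 0, 0, 0, 0, 0.42, 0, 0, 0, 0, 0.5, 0, 0, 0, 0, 0.6, 0, 0, 0, 0, 0.6, 0, 0, 0, 0, 0.6, 0, 0, -0.02, 0, 0.6, 0, 0, -0.06, 0, 0.6, 0, 0, -0.1, 0, 0.6, 0, 0, -0.125, 0, 0.6, 0, 0, -0.125, 0, 0.6, 0, 0, -0.125, 0]'

```text
time: 30.55
tool_pos: [504.7, -167.2, 154.0]
eef_rot: [[-0.995, -0.103, -0.001], [-0.103, 0.995, 0.0], [0.001, 0.0, -1.0]]
force: [0.3, 0.4, -0.2]
width: 51.3
```

```bash
python3 - <<'E'
from m import *
s=snapshot("wrist"); save(s,"w8")
for o in cyls(s): print(*o)
E
python3 go.py 542.8 121.5 150 9.3
```

```text
[ 519.1 -297.9] [ 521.1 -297.9] 4.005195108072232 80.37194479430201 [34.830467224121094, 79.75888061523438] [ 521.1 -297.8]
[ 512.6 -231.9] [ 514.7 -231.8] 4.889184431119442 78.41044651119296 [32.03782653808594, 78.20054626464844] [ 514.6 -231.7]
[ 506.  -166.1] [ 508.  -165.8] 5.502083697296833 77.76855363802574 [30.30370330810547, 77.93673706054688] [ 508.1 -165.9]
[546.1 122.6] [547.4 123.5] 18.863932389048006 89.012929564245 [45.348262786865234, 83.48931121826172] [547.3 123. ]
t 30.6 [ 504.4651 -167.1114  153.661 ] yaw 5.917707737455489 w 51.286277710415696 F [ 0.0473 -1.0054 -0.9316]
shift [-0.0679  0.2831  0.0037] turn -0.059 rows 4.658707174378211
```

>>> carry_out --steps '[0.6, -0.012, 0.05, 0, -0.059, 0.6, -0.026, 0.11, 0, -0.059, 0.6, -0.041, 0.17, 0, -0.059, 0.6, -0.055, 0.23, 0, -0.059, 0.6, -0.065, 0.27, 0.003, -0.059, 0.6, -0.068, 0.2835, 0.003, -0.059, 0.6, -0.068, 0.2835, 0.003, -0.059, 0.6, -0.068, 0.2835, 0.003, -0.059, 0.6, -0.068, 0.2835, 0.003, -0.059, 0.6, -0.068, 0.2835, 0.003, -0.059]'

```text
time: 31.85
tool_pos: [543.6, 120.6, 151.7]
eef_rot: [[-0.987, -0.16, 0.0], [-0.16, 0.987, -0.0], [-0.0, -0.0, -1.0]]
force: [-0.7, -0.7, 0.9]
width: 51.0
```

```bash
python3 go.py 542.8 121.1 29 9.3
python3 - <<'E'
from m import *
s=snapshot("wrist")
for o in cyls(s): print(*o)
E
```

```text
t 31.85 [543.564  120.6302 151.7253] yaw 9.20778044389248 w 50.992105338655925 F [-0.6745 -0.6656  0.9487]
shift [0.0007 0.0006 0.1227] turn -0.0016 rows 1.9636576567237998
[ 504.4 -166.6] [ 504.7 -167.2] 5.271955113601823 78.0452305448871 [46.392303466796875, 78.09326171875] [ 504.9 -166.6]
[ 511.2 -233.2] [ 511.5 -233.7] 6.017001940228461 76.93546590460602 [53.19647216796875, 76.85015106201172] [ 511.3 -233.2]
[544.2 122.2] [545.9 122.5] 9.682122281353985 77.65252366417423 [30.119272232055664, 77.688232421875] [546.  122.5]
```

>>> carry_out --steps '[0.6, 0.001, 0, 0.04, -0.002, 0.6, 0.001, 0, 0.08, -0.002, 0.6, 0.001, 0, 0.105, -0.002, 0.6, 0.001, 0, 0.117, -0.002, 0.6, 0.001, 0, 0.122, -0.002, 0.6, 0.001, 0, 0.122, -0.002, 0.2, 0.001, 0, 0.122, -0.002, 0.2, 0.001, 0, 0.122, -0.002, 0.2, 0.001, 0, 0.122, -0.002, 0.2, 0.001, 0, 0.122, -0.002, 0.2, 0.001, 0, 0.122, -0.002]' --force 60

```text
time: 33.28
tool_pos: [543.2, 120.9, 30.7]
eef_rot: [[-0.987, -0.163, 0.002], [-0.163, 0.987, -0.0], [-0.002, -0.001, -1.0]]
force: [-0.4, -3.3, 6.5]
width: 30.3
```

>>> carry_out --steps '[0.2, 0, 0, -0.01, 0, 0.2, 0, 0, -0.03, 0, 0.2, 0, 0, -0.06, 0, 0.2, 0, 0, -0.09, 0, 0.2, 0, 0, -0.12, 0, 0.2, 0, 0, -0.13, 0, 0.2, 0, 0, -0.13, 0, 0.2, 0, 0, -0.13, 0]'

```text
time: 34.28
tool_pos: [541.8, 121.4, 158.5]
eef_rot: [[-0.987, -0.164, -0.002], [-0.164, 0.987, -0.0], [0.002, -0.0, -1.0]]
force: [-0.1, 0.0, -2.8]
width: 30.2
```

```bash
python3 go.py 498.4 -101.9 160 5.95
```

```text
t 34.275 [541.7853 121.4194 158.5143] yaw 9.417166548919115 w 30.163247582101228 F [-0.083   0.0202 -2.7954]
shift [ 0.0793 -0.2132 -0.0013] turn 0.0605 rows 3.639993338408929
```

>>> carry_out --steps '[0.2, 0.01, -0.03, 0, 0.03, 0.2, 0.031, -0.085, 0, 0.06, 0.2, 0.052, -0.14, 0, 0.06, 0.2, 0.069, -0.185, 0, 0.06, 0.2, 0.077, -0.208, 0, 0.06, 0.2, 0.0795, -0.2135, 0, 0.06, 0.2, 0.0795, -0.2135, 0, 0.06, 0.2, 0.0795, -0.2135, 0, 0.06, 0.2, 0.0795, -0.2135, 0, 0.06, 0.2, 0.0795, -0.2135, 0, 0.06]'

```text
time: 35.52
tool_pos: [499.1, -101.5, 159.6]
eef_rot: [[-0.994, -0.105, 0.0], [-0.105, 0.994, 0.0], [-0.0, 0.0, -1.0]]
force: [0.2, 0.0, -2.9]
width: 30.1
```

```bash
python3 go.py 498.4 -101.9 31.5 5.95
```

```text
t 35.525 [ 499.1229 -101.4632  159.5852] yaw 6.032495515399499 w 30.13031754970102 F [ 0.1873  0.0193 -2.9136]
shift [ 0.0008 -0.0004  0.1281] turn 0.0014 rows 2.0494085499492374
```

>>> carry_out --steps '[0.2, 0.001, 0.0003, 0.03, 0.001, 0.2, 0.001, 0.0003, 0.07, 0.001, 0.2, 0.001, 0.0003, 0.1, 0.001, 0.2, 0.001, 0.0003, 0.115, 0.001, 0.2, 0.001, 0.0003, 0.122, 0.001, 0.2, 0.001, 0.0003, 0.125, 0.001, 0.2, 0.001, 0.0003, 0.127, 0.001, 0.2, 0.001, 0.0003, 0.1275, 0.001, 0.2, 0.001, 0.0003, 0.1275, 0.001, 0.2, 0.001, 0.0003, 0.1275, 0.001]'

```text
time: 36.78
tool_pos: [498.1, -101.9, 32.3]
eef_rot: [[-0.995, -0.103, 0.0], [-0.103, 0.995, -0.0], [-0.0, -0.0, -1.0]]
force: [0.0, -0.2, -2.6]
width: 30.1
```

>>> carry_out --steps '[0.2, 0, 0, 0.0008, 0, 0.2, 0, 0, 0.0014, 0, 0.2, 0, 0, 0.002, 0, 0.2, 0, 0, 0.0024, 0, 0.2, 0, 0, 0.0024, 0, 0.2, 0, 0, 0.0024, 0]'

```text
time: 37.52
tool_pos: [498.0, -102.0, 30.7]
eef_rot: [[-0.995, -0.103, 0.001], [-0.103, 0.995, -0.0], [-0.001, -0.0, -1.0]]
force: [-3.6, 1.0, 15.6]
width: 30.4
```

Seated, with low side force. Releasing, then rising and backing off to get a clear look.

>>> carry_out --steps '[0.36, 0, 0, 0, 0, 0.42, 0, 0, 0, 0, 0.5, 0, 0, 0, 0, 0.6, 0, 0, 0, 0, 0.6, 0, 0, 0, 0, 0.6, 0, 0, -0.02, 0, 0.6, 0, 0, -0.06, 0, 0.6, 0, 0, -0.1, 0, 0.6, 0, -0.03, -0.14, 0, 0.6, 0, -0.08, -0.18, 0, 0.6, 0, -0.1, -0.2, 0, 0.6, 0, -0.1, -0.2, 0, 0.6, 0, -0.1, -0.2, 0]'

```text
time: 39.15
tool_pos: [507.8, -200.0, 228.7]
eef_rot: [[-0.995, -0.104, -0.001], [-0.104, 0.995, 0.001], [0.001, 0.001, -1.0]]
force: [0.1, 0.4, -0.9]
width: 51.1
```

Run:
```python
from m import *
s=snapshot("wrist"); save(s,"w9")
a=np.radians(5.95); ex=np.array([np.cos(a),np.sin(a)]); ey=np.array([-ex[1],ex[0]])
for o in cyls(s): print(o[0],o[2],o[3],"rack x,y",(o[5]-[510.7,-199.2])@ex-2.5,(o[0]-[510.7,-199.2])@ey)
sc=snapshot("scene"); save(sc,"scene9")
for A,cc,mm in blobs(cv2.inRange(hsv(sc),*BLUE),80,0): print(A,onplane(sc,*cc,47.6)[:2])
```

```text
[ 518.8 -297.7] 5.136922111091384 77.76048184298095 rack x,y -3.671928394926381 -98.85764420762034
[ 512.1 -232. ] 5.271309905759031 75.93787734592547 rack x,y -3.294738354622118 -32.73478871016464
[ 505.9 -166. ] 6.067259085415375 76.08404575644064 rack x,y -2.3301133771303864 33.56034037421751
[ 498.2 -100.5] 6.858708171154323 75.4549882259428 rack x,y -3.870431122658344 99.47403883354615
862 [ 123.9 -949.8]
113 [ 491.  -297.2]
210 [ 502.3 -236.1]
221 [ 492.1 -167. ]
166 [ 483.5 -102.9]
```

View pics/w9.png

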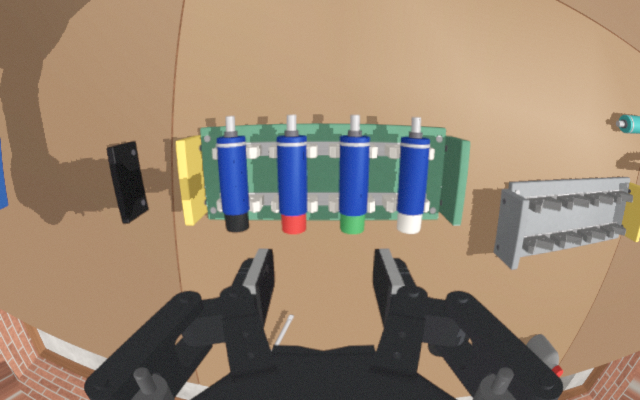

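View pics/scene9.png

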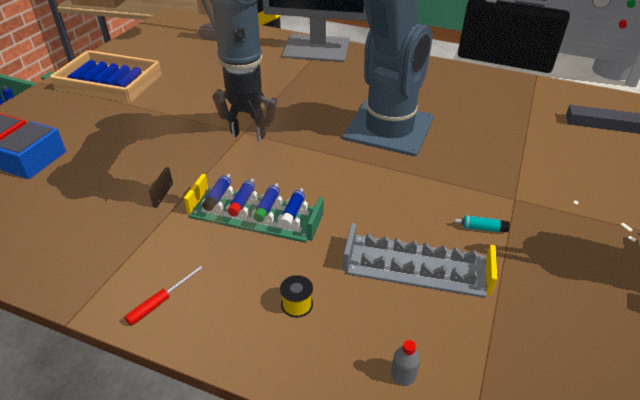

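All four are seated: black, red, green, white from the yellow plate, caps away, the arm clear at z = 229 mm and both views agreeing. Handing in.

```bash
python3 -c "
from workcell import job_done,read_state
print(read_state()['time'],job_done())"
```

```text
the job is handed in; nothing more can be done
39.25 None
```

I moved all four cylinders into the press rack and handed the job in at 39 s of the 120 s allowed. From the yellow plate they lie black, red, green, white, the same order as the delivery row.

**Last checks, from the wrist picture:**

| Check | Reading | Allowed |
|---|---|---|
| Position along the row, relative to each place | within about 0.6 mm | 10 mm |
| Position along the tube, relative to rack centre | 2–4 mm towards the robot | 15 mm |
| Tube angle, relative to the rack | within about 1° | 7° (0.12 rad) |

- **Seating:** each cylinder was lowered into contact at 7–16 N with almost no sideways force before release. Seated height was judged from tool height and contact force, not measured directly afterwards. The final wrist and scene pictures show the caps pointing away and the gripper clear of everything.
- **Disagreements:**
  - The wrist camera read about 1.2 mm too high in y, and I allowed for this when placing.
  - The base screws and the rack and saddle edges put the rack centre 2–3 mm apart along the tube. I aimed about 2 mm to the robot side of the screw centre, towards the edges.
  - In the last scene picture, shadowed blue areas gave poor tube centres along the tube, so I did not use those numbers.

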